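# Clear a fossil slab and hold it up on its cam-lift stage

## Task

Use the scraper to sweep all four stone chips off the slate slab into the stage's catch tray, without touching the chips with the gripper, and stand the scraper back on its green mat. Then swing the cam lever up until the slab is at its highest, with the lever straight up, and keep hold of the lever there: it springs back if let go, so finish while still holding it, with the gripper itself. Leave the dish, jar, tweezers and magnifier where they are.

Things in the scene. Friction and masses are not known exactly. Their poses are not given: they have to be found in the camera images.
- stage_base: Cream cam-lift specimen stage, fixed to the bench: slate slab on top, catch tray along its -x side, lever on its -y side. Origin on the bench under the centre of the slab; x points away from the tray, y away from the lever side, z up. All offsets in this list are in this frame.
- slab_top (a point): Centre of the top of the dark slate slab, 130 (x) x 120 (y) mm, four chips on it; its spiral fossil is flush. Top 85 mm above the bench with the lever down (it then does not give under the scraper), 95 mm at highest lift. Nothing stands up round its edges.
- tray (a point): Centre of the blue floor of the catch tray, joined to the stage below the slab's -x edge. Its opening spans x -165 to -60 mm, y -80 to +80 mm (slab edge at -65); floor 7 mm, outer rims 46 mm above the bench.
- cam_lever (a joint): Dark steel lever turning the cam that lifts the slab. 0 = low, pointing to the tray side (-x), 0.25 rad above level; growing values swing it up and over towards +x, stop at 2.6; it starts at 0. The slab is highest at 1.32, lever straight up, and sinks again beyond. Spring and friction: 2 to 5 N at the bar to move it; from the top it falls back if let go.
- lever_grip (a point): Middle of the red cross-bar at the lever's end: a round bar 16 mm thick, 52 mm long, lying level along the stage's y, sticking outboard (-y) from the lever, so it can be pinched from above; 90 mm from the lever's axis. Its free length runs 26 mm to either side of this point; the lever arm (9 mm thick) is at the +y end.
- lever_axis (a point): Point on the lever's fixed turning axis (along the stage's y), level with the middle of the cross-bar: at x 0, y -134 mm, 40 mm above the bench. Axes as the stage's.
- scraper_grip (a point): Scraper block, loose, 160 g: yellow block with black rubber foot, 26 (x) x 110 (y) x 32 mm high, and on it an upright wooden grip rib 22 (x) x 70 (y) mm, up to 75 mm above the foot. This point is the rib's middle, 53 mm above the foot's underside. It stands upright on its mat at the start; pinch the rib across x, from above.
- mat: Green mat, 160 (x) x 200 (y) x 3 mm, fixed on the bench; the scraper's place. Origin at the centre of its underside.
- chip0_mid (a point): Loose tan stone chip on the slab, about 22 mm across, 12 mm high, 12 g. Point at its centre, 6 mm above its underside.
- chip1_mid (a point): Loose tan stone chip on the slab, about 22 mm across, 12 mm high, 12 g. Point at its centre, 6 mm above its underside.
- chip2_mid (a point): Loose tan stone chip on the slab, about 22 mm across, 12 mm high, 12 g. Point at its centre, 6 mm above its underside.
- chip3_mid (a point): Loose tan stone chip on the slab, about 22 mm across, 12 mm high, 12 g. Point at its centre, 6 mm above its underside.
- petri_dish: Bystander: clear dish of soil, 90 mm across, 16 mm high. Origin under its centre.
- specimen_jar: Bystander: amber jar, 56 mm across, 85 mm high. Origin under its centre.
- tweezers: Bystander: steel tweezers lying flat, 110 mm long. Origin under the middle.
- loupe: Bystander: black stand magnifier, 44 mm across, 26 mm high. Origin under its centre.
Things that resemble listed ones, but are neither listed nor needed, are in the scene too. What is shaped like the part that bears scraper_grip but turquoise is not meant.

How it is judged (in metres and radians):
On the way, in this order (a step that is already met when the one before it is completed fails the run):
1. all four chips are in the catch tray (x of chip0_mid in the frame of stage_base between -0.168 and -0.058 m and y of chip0_mid in the frame of stage_base between -0.083 and 0.083 m and z of chip0_mid in the frame of stage_base between 0 and 0.046 m and x of chip1_mid in the frame of stage_base between -0.168 and -0.058 m and y of chip1_mid in the frame of stage_base between -0.083 and 0.083 m and z of chip1_mid in the frame of stage_base between 0 and 0.046 m and x of chip2_mid in the frame of stage_base between -0.168 and -0.058 m and y of chip2_mid in the frame of stage_base between -0.083 and 0.083 m and z of chip2_mid in the frame of stage_base between 0 and 0.046 m and x of chip3_mid in the frame of stage_base between -0.168 and -0.058 m and y of chip3_mid in the frame of stage_base between -0.083 and 0.083 m and z of chip3_mid in the frame of stage_base between 0 and 0.046 m), for 0.2 s.
2. the scraper stands released on its mat (horizontal distance between scraper_grip and mat below 0.085 m and height (world z) of scraper_grip below 0.062 m and angle between scraper_grip's own z axis and vertical below 0.15 rad and contact force between the fingers and scraper below 0.1 N), for 0.2 s.
3. the lever is held by the gripper at the highest lift (value of joint cam_lever between 1.17 and 1.47 rad and contact force between the fingers and cam_lever above 0.5 N and contact force between scraper and cam_lever below 0.1 N and velocity of joint cam_lever between -0.15 and 0.15 rad/s), for 0.2 s.
At the end, for the whole second after the job is handed in: All four chips lie in the catch tray; the scraper stands upright, released, its middle within 85 mm of the mat's centre; the lever is at 1.32 within 0.15 rad (highest lift), still, with the gripper's fingers bearing on it with over 0.5 N and the scraper not touching it (all of step 1 and all of step 2 and all of step 3); the arm keeps its last pose, push and grip.
It fails at once if the gripper or arm touches a chip (contact force between any of the fingers, the arm and chip0 above 0.3 N or contact force between any of the fingers, the arm and chip1 above 0.3 N or contact force between any of the fingers, the arm and chip2 above 0.3 N or contact force between any of the fingers, the arm and chip3 above 0.3 N).
It fails at once if a bystander is moved more than 25 mm (distance of any of petri_dish, specimen_jar, tweezers, loupe from where it was at the start of the episode above 0.025 m).
It also fails if it takes over 64 s, if anything falls off the work surface, if the arm or the gripper's body presses on something with over 40 N, if the wrist force passes 120 N, or if a joint passes its speed limit or range.

## Robot

A 6-joint arm with a two-finger parallel gripper is mounted at the origin on the work surface. World frame = base frame: x ahead of the robot, y to its left, z up, the work surface at z = 0. Lengths are in m, angles in degrees, forces in N, time in s.
With the tool pointing down it reaches from about 0.3 to 0.75 m from the base axis. Payload 8.5 kg.
Tool frame: the origin (TCP) lies on the centre line of the jaws, within the pads' length; the fingertips stand 25 mm ahead of it and the grasp point (between the pads) lies 6 mm ahead of it; z points along the fingers, y is the line along which they close (so a half turn about z gives the same grasp; the last joint's range is limited). The gripper opens to 85 mm and grips with 20 to 120 N. Pads are 22 mm wide; open, the fingers measure 114 mm over their backs; the gripper's body (76 mm by 85 mm) begins 54 mm behind the grasp point. The pads swing forward as they close: fully open they stand 13 mm farther back than shut.
Start: joints at [53.841, 21.807, 74.336, -0, 83.858, -12.336], TCP at [0.222, 0.503, 0.256] pointing down, gripper open.
Joint ranges: [-178.18, 178.18], [-50.72, 133.34], [12.68, 142.11], [-81.47, 261.47], [9.98, 163.14], [-165.26, 165.26]. Speed limits (degrees/s): [136.94, 136.94, 180, 180, 180, 180].

## Interface

Orientations are given as a 3x3 rotation matrix whose columns are the frame's x, y, z axes.
In Python, from rig import telemetry, optics, env gives the robot as it stands.
- The arm moves only by the tool send_rows, never from a script. Its argument "deltas" is a list that holds one entry, the list of rows, each a list of 7 numbers: the shift along the tool's x, y, z in m, then the turn, a rotation vector about the tool's x, y, z in rad, then the opening, from -1 (shut) to 1 (fully open), so that 0 is half open. In form: [[[x, y, z, ax, ay, az, grip], ...]]. A call has 1 to 12 rows; each row shifts and turns the commanded pose from where the row before left it, along the tool's axes as they then stand; what a row does not reach is not made up. A row lasts 1/8 s, in which the tool goes at most 62.5 mm and 10.7 degrees, less where a joint would pass 70% of its speed; a pose out of reach is approached as far as the arm can. A call is refused whole if a number of a shift passes 0.0625 or a number of a turn 0.188, either way. A call with a gripper value outside its range is refused whole. The fingers move at their own pace and stop on an object; "squeeze" is the grip in N (left out, the last holds). Time passes only in rows, so rows that do not move let the fingers close. It gives the time, the measured TCP pose, the force, the opening and the grip force at its end, in the units of the state.
- telemetry.observe(): the state, without advancing time (a new reading comes with each control period).
- optics.get_image(name): name is "scene" or "top" or "wrist"; returns a dict with "image" (480x640x3 uint8, red, green, blue), "range_z" (480x640 float32, m along the optical axis (not along the pixel's ray), 0 where there is no reading), "K" (3x3 intrinsics, pixels), "k1" (the pictures are not rectified: a ray, as slopes to the right and down, at radius r is drawn at 1 + k1 r^2 times it, then the intrinsics apply), "rvec" (rotation vector, rad) and "tvec" (3), from world to camera coordinates, as OpenCV has them; the wrist camera has in their place "hand_eye" (4x4, takes a point from camera to tool coordinates, whose origin is the TCP and whose axes are the flange's). Camera axes: x right, y down, z forward; pixel columns grow to the right and rows downward; lengths in m; the calibration is good to about 2 mm. A picture is of the moment at which its call begins: read the wrist's pose just before it.
- env.close_job(): hands the job in; it is judged then, once.
The state is a dict: "time_s": time; "q": joint angles; "qvel": joint speeds; "joint_efforts": joint torques, N m; "position": TCP position; "tool_rot": TCP orientation; "ft_force": force on the tool from outside, world axes, zero at the start; "wrist_torque": the same for the moment, N m; "grip_width": finger opening in m; "gripper_force": force on a finger pad.
Only numpy, scipy, OpenCV 4.12 (cv2) and the standard library are available. Lean on these libraries where they do the work, as an engineer would, in place of code of your own. Each camera call takes 0.05 s, during which the arm holds its last target. There are 200 camera calls.

## Working session

There is one attempt and no reset: what is moved stays moved. The work goes in short steps, Python scripts to look and compute and a tool call to move; the robot and the scene stay as the last step left them, time stands still between calls to the robot, and variables do not carry over. Pictures are saved under pics/ and viewed, at most 10 in all, crops included, and the job is handed in when it is done.

Besides the shell and the picture viewer there is one more tool, called after ">>>" as name(argument=value, ...) on one line, values as JSON. send_rows: Moves the arm, as the interface text tells. Its arguments: {"type":"object","properties":{"deltas":{"type":"array"},"squeeze":{"type":"number"}},"required":["deltas"]}

```bash
mkdir -p pics
cat > h.py <<'E'
import numpy as np, cv2
from rig import telemetry, optics, env
def grab(n):
    s=telemetry.observe(); d=optics.get_image(n)
    np.savez('%s.npz'%n,**{k:np.array(v) for k,v in d.items()},pos=s['position'],R=s['tool_rot']); return d
def save(img,f): cv2.imwrite('pics/'+f,cv2.cvtColor(img,cv2.COLOR_RGB2BGR))
def cloud(n):
    d=np.load('%s.npz'%n); v,u=np.mgrid[0:480,0:640]
    K=d['K']; k=float(d['k1'])
    p=cv2.undistortPoints(np.stack([u.ravel(),v.ravel()],1).astype(float)[:,None],K,np.array([k,0,0,0.]))[:,0].reshape(480,640,2)
    z=d['range_z']; P=np.dstack([p*z[...,None],z])
    if 'rvec' in d:
        R,_=cv2.Rodrigues(d['rvec']); W=(P-d['tvec'].ravel())@R
    else:
        T=d['hand_eye']; W=(P@T[:3,:3].T+T[:3,3])@d['R'].T+d['pos']
    W[z==0]=np.nan
    return d['image'],W
E
python3 - <<'E'
from h import *
for n in('top','scene'):
    d=grab(n); save(d['image'],n+'0.png'); print(d['k1'])
s=telemetry.observe();print(s['tool_rot'],s['time_s'])
E
```

```text
-0.15509826056919432
0.02592837933507468
[[-9.14783799e-01  4.03943019e-01 -7.98525438e-04]
 [ 4.03943695e-01  9.14783235e-01 -1.06041429e-03]
 [ 3.02130731e-04 -1.29260913e-03 -9.99999119e-01]] 0.1
```

View pics/top0.png

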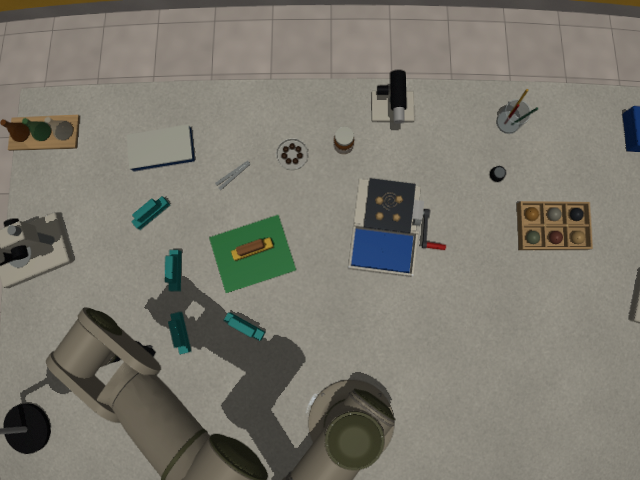

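View pics/scene0.png

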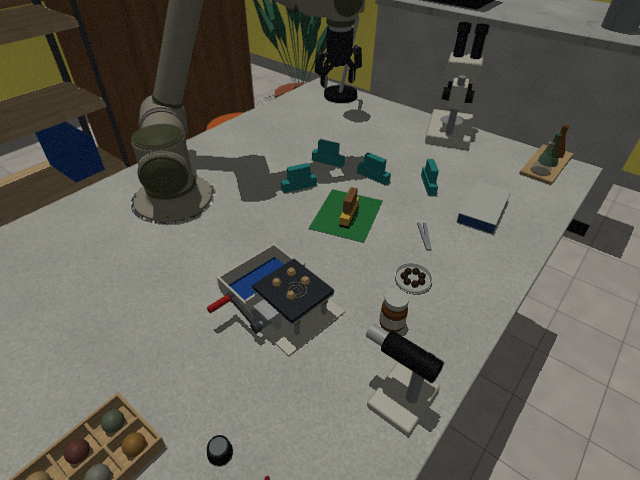

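The yellow scraper stands on the green mat at top (252,248). The turquoise look-alikes are at (150,212), (173,270), (178,332) and (244,325). The stage has its slab at (390,205), its tray at (383,250) and the red bar at (434,246). Yellow block plus wooden rib fits the description, so I'll crop to confirm and measure.

Run:
```python
from h import *
img,W=cloud('top'); 
c=np.hstack([cv2.resize(img[205:300,200:305],(400,362),interpolation=2),cv2.resize(img[170:280,340:455],(378,362),interpolation=2)]);save(c,'crop0.png')
hsv=cv2.cvtColor(img,cv2.COLOR_RGB2HSV)
def m(lo,hi,box,name,zr=(-.1,1)):
    u0,u1,v0,v1=box; k=cv2.inRange(hsv,np.array(lo),np.array(hi))>0
    b=np.zeros_like(k); b[v0:v1,u0:u1]=1
    k&=b&(W[...,2]>zr[0])&(W[...,2]<zr[1]); P=W[k]
    r=cv2.minAreaRect((P[:,:2]*1000).astype(np.float32)); print(name,k.sum(),np.median(P,0).round(4),np.percentile(P[:,2],[5,95]).round(3),np.round(r[0],1),np.round(r[1],1),round(r[2],1)); return k
m((45,80,50),(75,255,255),(200,305,205,300),'mat')
m((0,60,80),(40,255,255),(215,290,225,270),'scr')
m((0,60,30),(40,255,255),(215,290,225,270),'rib',(.055,.2))
m((105,100,80),(125,255,255),(340,425,220,280),'tray',(-.1,.02))
m((0,0,0),(180,255,90),(360,425,175,240),'slab',(.075,.1))
k=m((8,60,80),(30,255,255),(365,420,175,232),'chips',(.08,.12))
n,l,st,ce=cv2.connectedComponentsWithStats(k.astype(np.uint8))
for i in range(1,n):
    if st[i,4]>8: print(ce[i].round(),st[i,4],np.nanmean(W[l==i],0).round(4))
m((0,150,80),(8,255,255),(415,455,235,255),'bar')
```

```text
mat 3704 [0.4363 0.2649 0.0031] [-0.002  0.008] [446.5 265.8] [160.1 199.1] 18.5
scr 414 [0.4545 0.2604 0.073 ] [0.027 0.082] [455.9 264.1] [ 27.  115.3] 18.9
rib 257 [0.4553 0.2592 0.0772] [0.064 0.083] [456.7 260.7] [22.3 70.2] 18.8
tray 2129 [ 0.4543 -0.0854  0.0075] [0.002 0.012] [454.1 -85.7] [156.4 100.7] 82.7
slab 2170 [ 0.5619 -0.0984  0.0853] [0.08 0.09] [563.  -98.5] [120.9 129.7] 82.5
chips 157 [ 0.5445 -0.0788  0.0957] [0.089 0.101] [554.3 -95.8] [67.5 62.8] 86.8
[379. 200.] 40 [ 0.5731 -0.0707  0.0962]
[399. 199.] 38 [ 0.5763 -0.1214  0.0955]
[379. 216.] 41 [ 0.5327 -0.0705  0.095 ]
[396. 217.] 38 [ 0.5292 -0.1134  0.0955]
bar 101 [ 0.4582 -0.2175  0.069 ] [0.064 0.074] [ 459.4 -219.1] [48.2 13.5] 82.2
```

View pics/crop0.png

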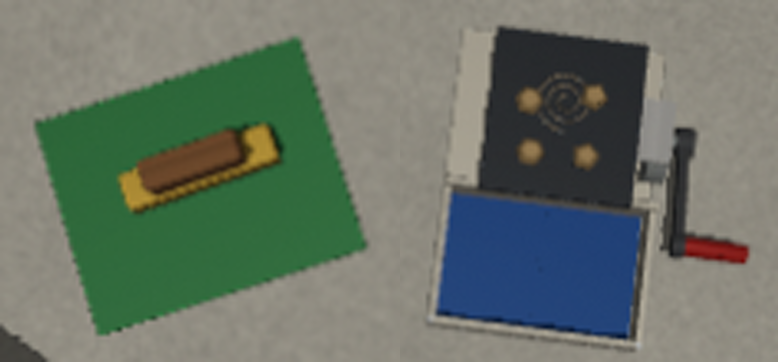

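The crop shows the yellow scraper with its brown rib upright on the green mat, and no turquoise on it. On the stage, four chips lie on the slab and the tray is empty. Measured poses:

- **Stage:** (563, -98.5) mm, yaw -7.5°
- **Scraper:** (456.6, 261) mm, yaw 18.9°

Now I turn and travel to above the scraper.

>>> send_rows(deltas=[[[0,0,0,0,0,0.165,1],[0,0,0,0,0,0.165,1],[0,0,0,0,0,0.165,1],[0,0,0,0,0,0.165,1],[0,0,0,0,0,0.165,1],[-0.0435,0.0205,0,0,0,0,1],[-0.0435,0.0205,0,0,0,0,1],[-0.0435,0.0205,0,0,0,0,1],[-0.0435,0.0205,0,0,0,0,1],[-0.0435,0.0205,0,0,0,0,1],[-0.0435,0.0205,0,0,0,0,1],[-0.0435,0.0205,0,0,0,0,1]]])

```text
time_s: 1.6
position: [0.4574, 0.2602, 0.2561]
tool_rot: [[-0.324, 0.946, -0.001], [0.946, 0.324, -0.0], [0.0, -0.001, -1.0]]
ft_force: [0.6, 1.0, 0.0]
grip_width: 0.0854
gripper_force: 0.0
```

>>> send_rows(deltas=[[[0,0,0.04,0,0,0,1],[0,0,0.04,0,0,0,1],[0,0,0.04,0,0,0,1],[0,0,0,0,0,0,1],[0,0,0,0,0,0,1]]])

```text
time_s: 2.22
position: [0.4572, 0.2618, 0.1377]
tool_rot: [[-0.324, 0.946, 0.002], [0.946, 0.324, 0.001], [-0.0, 0.002, -1.0]]
ft_force: [1.0, -0.4, 0.4]
grip_width: 0.0856
gripper_force: 0.0
```

Run:
```python
from h import *
d=grab('wrist');save(d['image'],'w1.png')
img,W=cloud('wrist');h=cv2.cvtColor(img,cv2.COLOR_RGB2HSV)
k=(h[...,0]<40)&(h[...,1]>60)&(h[...,2]>40)&(W[...,2]>.06)&(W[...,2]<.09)
r=cv2.minAreaRect((W[k][:,:2]*1000).astype(np.float32));print(k.sum(),r,np.percentile(W[k][:,2],[5,95]))
s=telemetry.observe();print(s['position'],s['tool_rot'],s['grip_width'],s['q'])
```

```text
4623 ((456.8371276855469, 264.06072998046875), (21.914806365966797, 69.68101501464844), 19.829641342163086) [0.07406389 0.07817402]
[0.45731839 0.26184776 0.13798805] [[-3.24188084e-01  9.45988662e-01  2.74551072e-03]
 [ 9.45992639e-01  3.24187074e-01  8.17440712e-04]
 [-1.16769442e-04  2.86223747e-03 -9.99995897e-01]] 0.08519349995411209 [ 1.69111404e+01  2.63198478e+01  8.85610582e+01 -1.04631470e-03
  6.49549660e+01 -2.00482022e+00]
```

View pics/w1.png

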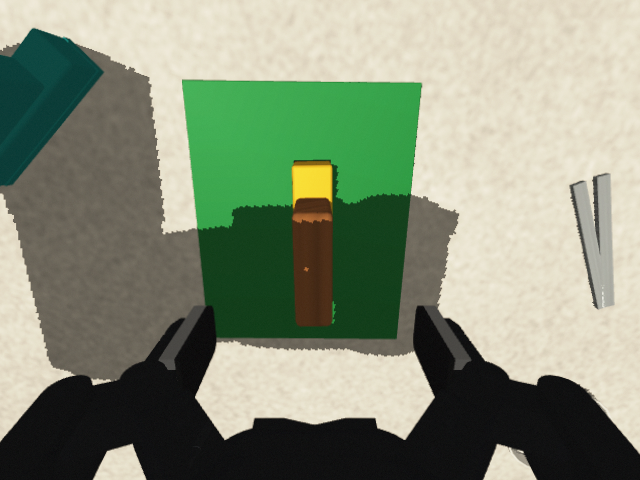

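The rib (brown, 295–332 × 200–325) sits centred between the open jaws. I descend 70 mm and close.

>>> send_rows(deltas=[[[0.002,0,0.03,0,0,0,1],[0,0,0.03,0,0,0,1],[0,0,0.01,0,0,0,1],[0,0,0,0,0,0,1],[0,0,0,0,0,0,-1],[0,0,0,0,0,0,-1],[0,0,0,0,0,0,-1],[0,0,0,0,0,0,-1],[0,0,0,0,0,0,-1],[0,0,0,0,0,0,-1]]], squeeze=60)

```text
time_s: 3.52
position: [0.4561, 0.2635, 0.0668]
tool_rot: [[-0.324, 0.946, 0.001], [0.946, 0.324, 0.0], [-0.0, 0.001, -1.0]]
ft_force: [-0.8, -0.6, 6.1]
grip_width: 0.0212
gripper_force: 59.5
```

>>> send_rows(deltas=[[[0,0,-0.02,0,0,0,-1],[0,0,-0.04,0,0,0,-1],[0,0,-0.04,0,0,0,-1],[0,0,-0.04,0,0,0,-1],[0,0,-0.04,0,0,0,-1],[0,0,0,0,0,0.154,-1],[0,0,0,0,0,0.154,-1],[0,0,0,0,0,0.153,-1]]])

```text
time_s: 4.53
position: [0.4557, 0.2634, 0.2459]
tool_rot: [[0.136, 0.991, -0.001], [0.991, -0.136, -0.0], [-0.0, -0.001, -1.0]]
ft_force: [-0.8, -0.2, -2.1]
grip_width: 0.0214
gripper_force: 58.9
```

>>> send_rows(deltas=[[[-0.0345,0.02,0,0,0,0,-1],[-0.0345,0.02,0,0,0,0,-1],[-0.0345,0.02,0,0,0,0,-1],[-0.0345,0.02,0,0,0,0,-1],[-0.0345,0.02,0,0,0,0,-1],[-0.0345,0.02,0,0,0,0,-1],[-0.0345,0.02,0,0,0,0,-1],[-0.0345,0.02,0,0,0,0,-1],[-0.0345,0.02,0,0,0,0,-1],[-0.0345,0.021,0,0,0,0,-1],[0,0,0,0,0,0,-1],[0,0,0,0,0,0,-1]]])

```text
time_s: 6.02
position: [0.6098, -0.1043, 0.2458]
tool_rot: [[0.131, 0.991, -0.001], [0.991, -0.131, 0.001], [0.001, -0.001, -1.0]]
ft_force: [0.4, 0.8, -1.3]
grip_width: 0.0214
gripper_force: 59.0
```

Run:
```python
from h import *
d=grab('scene');d2=grab('wrist');a=d['image'][200:380,190:430];save(np.hstack([cv2.resize(a,(480,360)),cv2.resize(d2['image'],(320,360))]),'s2.png')
s=telemetry.observe();print(s['position'],s['tool_rot'],s['grip_width'],s['ft_force'])
```

```text
[ 0.60981459 -0.10378638  0.24633425] [[ 1.29558514e-01  9.91571707e-01 -3.76683878e-04]
 [ 9.91571738e-01 -1.29558391e-01  3.35468904e-04]
 [ 2.83838917e-04 -4.16971940e-04 -9.99999873e-01]] 0.02151532438514683 [-0.38236164  0.87954133 -1.25346577]
```

View pics/s2.png

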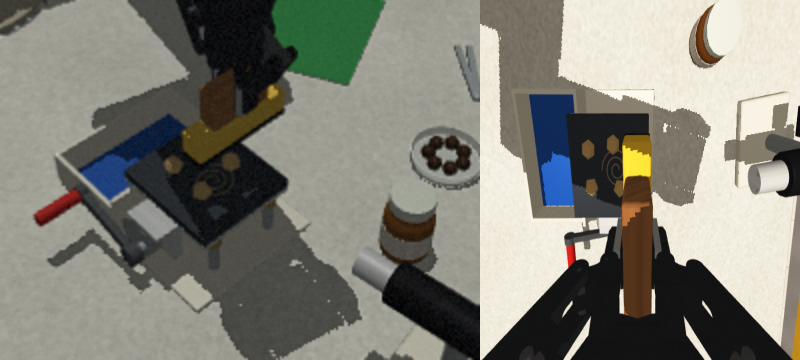

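The scraper is held upright, aligned with the slab, and sits beyond the far chips. Lowering it to just above the slab.

>>> send_rows(deltas=[[[0,0,0.025,0,0,0,-1],[0,0,0.025,0,0,0,-1],[0,0,0.025,0,0,0,-1],[0,0,0.012,0,0,0,-1],[0,0,0.005,0,0,0,-1],[0,0,0,0,0,0,-1],[0,0,0,0,0,0,-1]]])

```text
time_s: 7.0
position: [0.6105, -0.1049, 0.1552]
tool_rot: [[0.131, 0.991, 0.001], [0.991, -0.131, -0.001], [-0.0, 0.002, -1.0]]
ft_force: [-0.8, -0.7, -1.0]
grip_width: 0.021
gripper_force: 59.0
```

>>> send_rows(deltas=[[[0,0,0.002,0,0,0,-1],[0,0,0.001,0,0,0,-1],[0,0,0,0,0,0,-1],[0,0,0.001,0,0,0,-1],[0,0,0,0,0,0,-1]]])

```text
time_s: 7.62
position: [0.6101, -0.1048, 0.1503]
tool_rot: [[0.131, 0.991, -0.0], [0.991, -0.131, 0.0], [0.0, -0.0, -1.0]]
ft_force: [-0.6, -0.4, -1.2]
grip_width: 0.0214
gripper_force: 59.0
```

>>> send_rows(deltas=[[[0,-0.006,0,0,0,0,-1],[0,-0.011,0,0,0,0,-1],[0,-0.011,0,0,0,0,-1],[0,-0.011,0,0,0,0,-1],[0,-0.011,0,0,0,0,-1],[0,-0.011,0,0,0,0,-1],[0,-0.011,0,0,0,0,-1],[0,-0.011,0,0,0,0,-1],[0,-0.011,0,0,0,0,-1],[0,-0.011,0,0,0,0,-1],[0,-0.011,0,0,0,0,-1],[0,-0.011,0,0,0,0,-1]]])

```text
time_s: 9.12
position: [0.4835, -0.0881, 0.1503]
tool_rot: [[0.131, 0.991, 0.0], [0.991, -0.131, 0.0], [0.0, 0.0, -1.0]]
ft_force: [0.2, 0.5, -0.9]
grip_width: 0.0213
gripper_force: 59.0
```

>>> send_rows(deltas=[[[0,0,0,0,0,0,-1],[0,0,-0.02,0,0,0,-1],[0,0,-0.04,0,0,0,-1],[0,0,-0.04,0,0,0,-1]]])

```text
time_s: 9.62
position: [0.4844, -0.0883, 0.2515]
tool_rot: [[0.131, 0.991, -0.0], [0.991, -0.131, 0.0], [0.0, -0.0, -1.0]]
ft_force: [0.1, 0.4, -1.3]
grip_width: 0.0215
gripper_force: 59.0
```

Run:
```python
from h import *
d=grab('scene');d2=grab('wrist');a=d['image'][200:380,190:430];save(np.hstack([cv2.resize(a,(480,360)),cv2.resize(d2['image'],(320,360))]),'s3.png')
s=telemetry.observe();print(s['position'],s['tool_rot'],s['grip_width'],s['ft_force'])
```

```text
[ 0.48579101 -0.0888602   0.2542638 ] [[ 0.13044841  0.9914254   0.00767382]
 [ 0.99145228 -0.13042566 -0.00339551]
 [-0.00236553  0.00805117 -0.99996479]] 0.021361517521981017 [ 0.16316251 -0.69144462 -1.99689299]
```

View pics/s3.png

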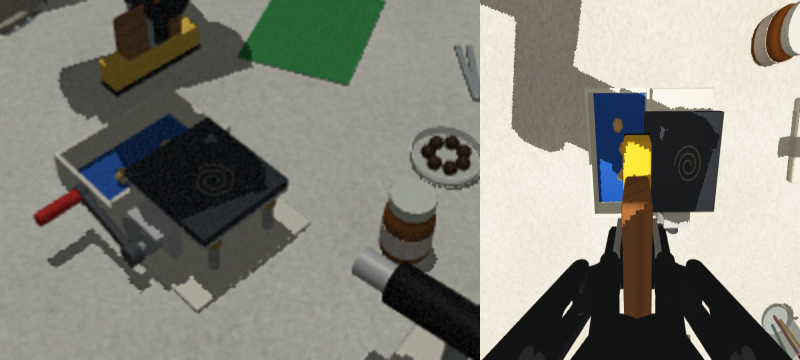

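The slab is clear, with chips visible in the tray at wrist view (618,125) and behind the scraper. Carrying the scraper back above the mat, then checking the tray.

>>> send_rows(deltas=[[[0.0345,-0.0075,0,0,0,0,-1],[0.0345,-0.0075,0,0,0,0,-1],[0.0345,-0.0075,0,0,0,0,-1],[0.0345,-0.0075,0,0,0,0,-1],[0.0345,-0.0075,0,0,0,0,-1],[0.0345,-0.0075,0,0,0,0,-1],[0.0345,-0.0075,0,0,0,0,-1],[0.0345,-0.0075,0,0,0,0,-1],[0.0345,-0.0075,0,0,0,0,-1],[0.0345,-0.0075,0,0,0,0,-1]]])

```text
time_s: 10.98
position: [0.4548, 0.2648, 0.2494]
tool_rot: [[0.131, 0.991, -0.001], [0.991, -0.131, -0.0], [-0.0, -0.001, -1.0]]
ft_force: [0.4, -0.4, -0.6]
grip_width: 0.0212
gripper_force: 59.1
```

>>> send_rows(deltas=[[[0,0,0,0,0,-0.154,-1],[0,0,0,0,0,-0.154,-1],[0,0,0,0,0,-0.153,-1],[0,0,0.04,0,0,0,-1],[0,0,0.04,0,0,0,-1],[0,0,0.04,0,0,0,-1],[0,0,0.03,0,0,0,-1],[0,0,0.01,0,0,0,-1],[0,0,0,0,0,0,-1],[0,0,0,0,0,0,-1]]])

```text
time_s: 12.22
position: [0.4555, 0.2638, 0.0914]
tool_rot: [[-0.324, 0.946, 0.002], [0.946, 0.324, 0.001], [-0.0, 0.002, -1.0]]
ft_force: [0.4, -0.4, -1.9]
grip_width: 0.0212
gripper_force: 59.1
```

Run:
```python
from h import *
d=grab('top');grab('scene')
a=np.load('scene.npz')['image']
img,W=cloud('top')
save(np.hstack([cv2.resize(d['image'][170:290,340:460],(400,400),interpolation=2),cv2.resize(a[220:340,205:325],(400,400),interpolation=2)]),'t4.png')
h=cv2.cvtColor(img,cv2.COLOR_RGB2HSV)
k=((h[...,0]<35)&(h[...,1]>60)&(h[...,2]>60)); b=np.zeros_like(k);b[215:275,345:420]=1
n,l,st,ce=cv2.connectedComponentsWithStats((k&b).astype(np.uint8))
ang=np.radians(-7.5);X=np.array([np.cos(ang),np.sin(ang)]);Y=np.array([-X[1],X[0]])
for i in range(1,n):
    p=np.nanmedian(W[l==i],0);e=p[:2]-[.563,-.0985]
    if st[i,4]>8: print(ce[i].round(),st[i,4],(e@X).round(3),(e@Y).round(3),p[2].round(3))
s=telemetry.observe();print(s['position'],s['tool_rot'],s['ft_force'])
```

```text
[378. 238.] 36 -0.079 0.013 0.018
[381. 248.] 29 -0.106 0.003 0.015
[368. 251.] 31 -0.118 0.036 0.017
[394. 251.] 21 -0.11 -0.032 0.024
[0.45536775 0.26373731 0.09132697] [[-3.24084326e-01  9.46026260e-01  1.91441068e-03]
 [ 9.46028195e-01  3.24083798e-01  5.88739212e-04]
 [-6.34667273e-05  2.00188763e-03 -9.99997994e-01]] [-0.26359754  0.2850545  -1.29941689]
```

View pics/t4.png

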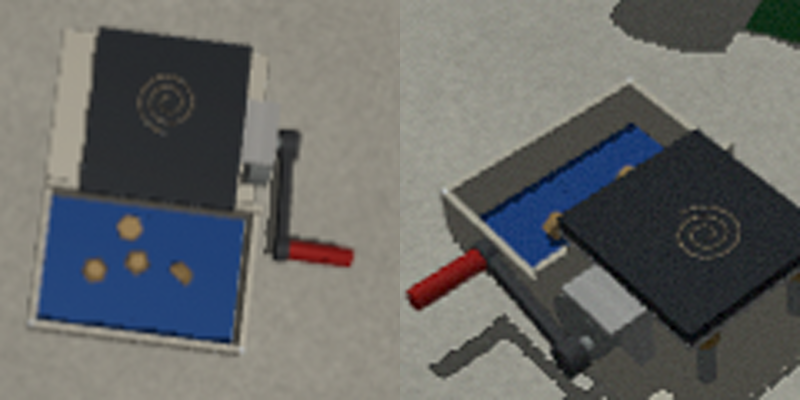

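All four chips are in the tray, at crop positions (130,228), (95,270), (137,262) and (181,272). Lowering the scraper onto the mat.

>>> send_rows(deltas=[[[0,0,0.012,0,0,0,-1],[0,0,0.008,0,0,0,-1],[0,0,0.003,0,0,0,-1],[0,0,0.001,0,0,0,-1],[0,0,0,0,0,0,-1]]])

```text
time_s: 12.95
position: [0.4546, 0.2635, 0.0668]
tool_rot: [[-0.324, 0.946, -0.001], [0.946, 0.324, -0.0], [-0.0, -0.001, -1.0]]
ft_force: [-3.0, -1.3, 6.4]
grip_width: 0.0215
gripper_force: 60.1
```

>>> send_rows(deltas=[[[0,0,0,0,0,0,1],[0,0,0,0,0,0,1],[0,0,0,0,0,0,1],[0,0,0,0,0,0,1],[0,0,0,0,0,0,1],[0,0,-0.03,0,0,0,1],[0,0,-0.04,0,0,0,1],[0,0,-0.04,0,0,0,1],[0,0,-0.04,0,0,0,1],[0,0,-0.04,0,0,0,1]]])

```text
time_s: 14.2
position: [0.4547, 0.2635, 0.2577]
tool_rot: [[-0.324, 0.946, 0.0], [0.946, 0.324, -0.0], [-0.0, 0.0, -1.0]]
ft_force: [0.9, -0.3, 0.7]
grip_width: 0.0857
gripper_force: 0.0
```

Run:
```python
from h import *
grab('wrist')
img,W=cloud('wrist');h=cv2.cvtColor(img,cv2.COLOR_RGB2HSV)
k=(h[...,0]<40)&(h[...,1]>60)&(h[...,2]>40)&(W[...,2]>.06)&(W[...,2]<.09)
r=cv2.minAreaRect((W[k][:,:2]*1000).astype(np.float32));print(k.sum(),r,np.percentile(W[k][:,2],[5,95]))
s=telemetry.observe();print(s['position'],s['tool_rot'],s['grip_width'])
```

```text
1924 ((590.8704833984375, 150.59115600585938), (51.50129318237305, 421.7857971191406), 49.978519439697266) [0.07425616 0.07830978]
[0.45613324 0.26404192 0.26296771] [[-3.24217129e-01  9.45944332e-01  8.51906262e-03]
 [ 9.45982647e-01  3.24206735e-01  2.61232187e-03]
 [-2.90826406e-04  8.90584491e-03 -9.99960300e-01]] 0.08527499394405887
```

The scraper is released and standing (rib top at 74–78 mm). Now to the lever.

>>> send_rows(deltas=[[[0,0,0,0,0,0.154,1],[0,0,0,0,0,0.154,1],[0,0,0,0,0,0.153,1],[0,0,0,0,0,0,1]]])

```text
time_s: 14.75
position: [0.4549, 0.2635, 0.2561]
tool_rot: [[0.129, 0.992, -0.0], [0.992, -0.129, -0.0], [-0.0, -0.0, -1.0]]
ft_force: [-0.7, -1.1, 0.2]
grip_width: 0.0853
gripper_force: 0.0
```

>>> send_rows(deltas=[[[-0.04,0.0056,0,0,0,0,1],[-0.04,0.0056,0,0,0,0,1],[-0.04,0.0056,0,0,0,0,1],[-0.04,0.0056,0,0,0,0,1],[-0.04,0.0056,0,0,0,0,1],[-0.04,0.0056,0,0,0,0,1],[-0.04,0.0056,0,0,0,0,1],[-0.04,0.0056,0,0,0,0,1],[-0.04,0.0056,0,0,0,0,1],[-0.04,0.0056,0,0,0,0,1],[-0.04,0.0056,0,0,0,0,1],[-0.04,0.0056,0,0,0,0,1]]])

```text
time_s: 16.25
position: [0.4587, -0.2224, 0.2562]
tool_rot: [[0.127, 0.992, 0.0], [0.992, -0.127, 0.0], [0.0, 0.0, -1.0]]
ft_force: [0.4, -0.2, -0.0]
grip_width: 0.0854
gripper_force: 0.0
```

>>> send_rows(deltas=[[[0,0,0.04,0,0,0,1],[0,0,0.04,0,0,0,1],[0,0,0.02,0,0,0,1],[0,0,0,0,0,0,1],[0,0,0,0,0,0,1]]])

```text
time_s: 16.88
position: [0.4592, -0.2214, 0.1573]
tool_rot: [[0.129, 0.992, 0.001], [0.992, -0.129, -0.001], [-0.001, 0.001, -1.0]]
ft_force: [0.6, -0.3, -0.2]
grip_width: 0.0854
gripper_force: 0.0
```

Run:
```python
from h import *
d=grab('wrist');save(d['image'],'w5.png')
img,W=cloud('wrist');h=cv2.cvtColor(img,cv2.COLOR_RGB2HSV)
k=((h[...,0]<6)|(h[...,0]>174))&(h[...,1]>150)&(h[...,2]>60)&(W[...,2]>.05)&(W[...,2]<.09)
r=cv2.minAreaRect((W[k][:,:2]*1000).astype(np.float32));print(k.sum(),r,np.percentile(W[k][:,2],[5,95]))
s=telemetry.observe();print(s['position'],s['tool_rot'],s['grip_width'])
```

```text
1722 ((460.89349365234375, -217.74513244628906), (50.2083854675293, 15.470490455627441), 83.08389282226562) [0.0636785  0.06981178]
[ 0.45929998 -0.22138206  0.15740993] [[ 0.12942522  0.99158787  0.00161395]
 [ 0.99158855 -0.12942313 -0.00134139]
 [-0.00112123  0.00177398 -0.9999978 ]] 0.08537883978663383
```

View pics/w5.png

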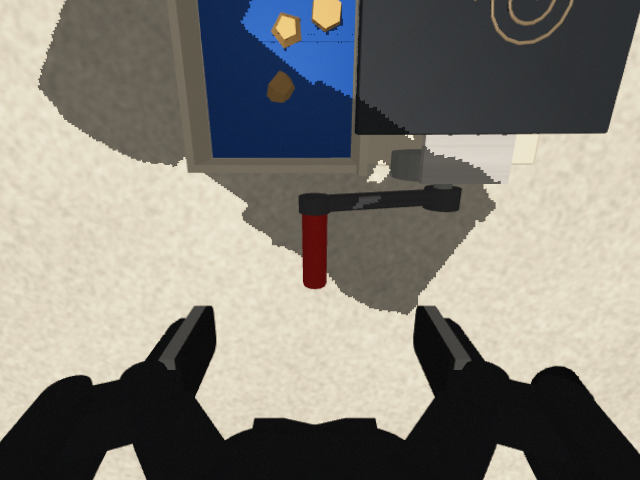

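The red bar (303–327 × 213–288) is centred between the jaws and clear of the arm end. I descend 89 mm and pinch.

>>> send_rows(deltas=[[[0,0.001,0.03,0,0,0,1],[0,0,0.03,0,0,0,1],[0,0,0.02,0,0,0,1],[0,0,0.009,0,0,0,1],[0,0,0,0,0,0,-1],[0,0,0,0,0,0,-1],[0,0,0,0,0,0,-1],[0,0,0,0,0,0,-1],[0,0,0,0,0,0,-1],[0,0,0,0,0,0,-1]]], squeeze=35)

```text
time_s: 18.18
position: [0.4594, -0.2212, 0.0676]
tool_rot: [[0.13, 0.991, -0.001], [0.991, -0.13, -0.0], [-0.0, -0.001, -1.0]]
ft_force: [-6.4, -0.3, 5.5]
grip_width: 0.0149
gripper_force: 34.3
```

>>> send_rows(deltas=[[[0,0.0033,-0.0103,0,0,0,-1],[0,0.0045,-0.0098,0,0,0,-1],[0,0.0056,-0.0092,0,0,0,-1],[0,0.0067,-0.0085,0,0,0,-1],[0,0.0077,-0.0076,0,0,0,-1],[0,0,0,0,0,0,-1]]])

```text
time_s: 18.92
position: [0.4835, -0.2244, 0.1134]
tool_rot: [[0.129, 0.992, -0.01], [0.992, -0.129, 0.001], [0.0, -0.01, -1.0]]
ft_force: [-25.6, -0.2, 20.2]
grip_width: 0.015
gripper_force: 35.1
```

The force points radially outward, so my arc runs a bit tight. I'll ease outward, then continue.

>>> send_rows(deltas=[[[0,-0.002,-0.002,0,0,0,-1],[0,0,0,0,0,0,-1]]])

```text
time_s: 19.18
position: [0.4839, -0.2244, 0.1145]
tool_rot: [[0.13, 0.991, -0.004], [0.991, -0.13, 0.001], [0.0, -0.004, -1.0]]
ft_force: [-9.1, -0.7, 3.6]
grip_width: 0.0146
gripper_force: 35.5
```

>>> send_rows(deltas=[[[0,0.0085,-0.0066,0,0,0,-1],[0,0.0093,-0.0056,0,0,0,-1],[0,0.0099,-0.0044,0,0,0,-1],[0,0,0,0,0,0,-1]]])

```text
time_s: 19.68
position: [0.5125, -0.2282, 0.1328]
tool_rot: [[0.13, 0.991, -0.001], [0.991, -0.13, -0.001], [-0.001, -0.001, -1.0]]
ft_force: [-9.5, 1.7, 14.8]
grip_width: 0.0147
gripper_force: 37.0
```

>>> send_rows(deltas=[[[0,0.0103,-0.0042,0,0,0,-1],[0,0.0106,-0.0019,0,0,0,-1],[0,0.0108,-0.0007,0,0,0,-1],[0,0,0,0,0,0,-1],[0,0,0,0,0,0,-1],[0,0,0,0,0,0,-1]]])

```text
time_s: 20.42
position: [0.5441, -0.2322, 0.139]
tool_rot: [[0.13, 0.991, -0.0], [0.991, -0.13, -0.0], [-0.0, -0.0, -1.0]]
ft_force: [-4.1, 0.8, 8.4]
grip_width: 0.0147
gripper_force: 36.6
```

Run:
```python
from h import *
grab('top');d=grab('scene');grab('wrist')
a=cv2.resize(d['image'][200:350,190:350],(400,375),interpolation=2)
save(np.hstack([a,cv2.resize(np.load('wrist.npz')['image'],(400,375))]),'f6.png')
X=np.array([np.cos(np.radians(7.5)),-np.sin(np.radians(7.5))]);Y=np.array([-X[1],X[0]])
for n in('wrist','scene','top'):
    img,W=cloud(n);h=cv2.cvtColor(img,cv2.COLOR_RGB2HSV)
    e=(W[...,:2]-[.563,-.0985]);x=e@X;y=e@Y;z=W[...,2]
    k=((h[...,0]<6)|(h[...,0]>174))&(h[...,1]>150)&(abs(x)<.12)&(abs(y+.13)<.06)&(z>.05)
    a=(abs(x)<.1)&(y<-.095)&(y>-.12)&(z>.03)&(z<.17)&(h[...,1]<90)
    for t,m in(('bar',k),('arm',a)):
        print(n,t,m.sum(), [np.percentile(q[m],[5,50,95]).round(4) for q in(x,y,z)] if m.sum() else '')
    s=(abs(x)<.05)&(abs(y)<.045)&(z>.07)&(z<.11)
    if s.sum(): print('slab z',np.median(z[s]))
s=telemetry.observe();print(s['position'],s['ft_force'],s['gripper_force'],s['time_s'])
```

```text
wrist bar 3851 [array([-0.0069, -0.0002,  0.0066]), array([-0.1526, -0.1294, -0.1093]), array([0.1325, 0.1362, 0.1377])]
wrist arm 3218 [array([-0.0085,  0.0002,  0.0093]), array([-0.1051, -0.0967, -0.0958]), array([0.0468, 0.1301, 0.1394])]
slab z 0.0941081771713701
scene bar 77 [array([-0.006 ,  0.002 ,  0.0267]), array([-0.1574, -0.151 , -0.1398]), array([0.1295, 0.1374, 0.2636])]
scene arm 212 [array([-0.0048,  0.0057,  0.0115]), array([-0.1092, -0.1048, -0.0978]), array([0.0392, 0.0672, 0.1131])]
slab z 0.09590680736550346
top bar 0 
top arm 0 
slab z 0.09497282096416226
[ 0.54413686 -0.2322058   0.13897651] [-4.21484554  1.31279198  7.7417896 ] 36.6435831785202 20.575
```

View pics/f6.png

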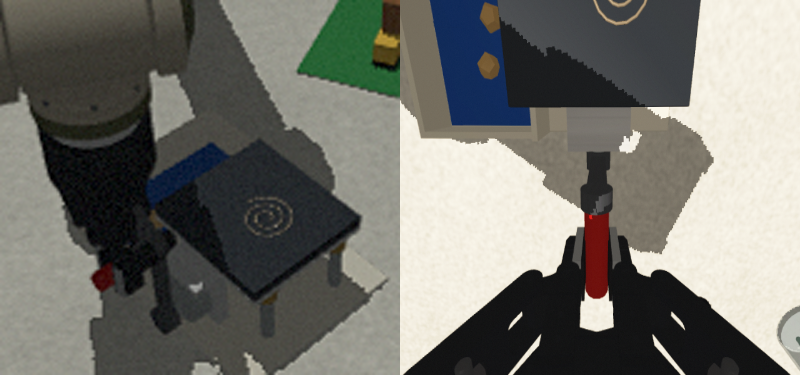

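The red bar is straight above the axis (stage x ≈ 0 mm), the slab is at about 95 mm, and the scraper is standing on its mat. I'll hold briefly, then hand in.

>>> send_rows(deltas=[[[0,0,0,0,0,0,-1],[0,0,0,0,0,0,-1],[0,0,0,0,0,0,-1],[0,0,0,0,0,0,-1]]])

```text
time_s: 21.08
position: [0.5441, -0.2322, 0.139]
tool_rot: [[0.13, 0.991, -0.0], [0.991, -0.13, -0.0], [-0.0, -0.0, -1.0]]
ft_force: [-4.7, 0.8, 8.6]
grip_width: 0.0147
gripper_force: 36.6
```

```bash
python3 -c "
from rig import env
print(env.close_job())"
```

```text
the job is handed in; nothing more can be done
None
```

I handed the job in at about 21 s with all four chips in the tray, the scraper standing released on its mat, and the gripper holding the lever straight up with the slab at about 95 mm; the hand-in returned no verdict.

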